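# Select the orange probe channel and zero it

## Robot

A 7-joint arm with a two-finger parallel gripper is mounted at the origin on the work surface. World frame = base frame: x ahead of the robot, y to its left, z up, the work surface at z = 0. Lengths are in m, angles in rad, forces in N, time in s.
With the tool pointing down it reaches from about 0.4 to 0.875 m from the base axis. Payload 19.3 kg.
Tool frame: the origin (TCP) lies midway between the tips of the shut fingers; the grasp point (between the pads) lies 19 mm behind it; x points along the fingers, y is the direction in which the jaws open and shut, and the axes are right-handed (so a half turn about x gives the same grasp; the last joint's range is limited). The gripper opens to 85 mm and grips with 20 to 120 N. Pads are 22 mm wide; open, the fingers measure 114 mm over their backs; the gripper's body (76 mm by 85 mm) begins 54 mm behind the grasp point. The pads swing forward as they close: fully open they stand 13 mm farther back than shut.
Start: joints at [-1.28, 0.521, -0.036, 1.599, 0.021, 1.021, -0.113], TCP at [0.221, 0.585, 0.231] pointing down, gripper open.
Joint ranges: [-2.91, 2.91], [-0.3, 2.13], [-1.5, 1.42], [0.17, 2.43], [-1.26, 4.41], [0.16, 1.93], [-2.52, 2.52]. Speed limits (rad/s): [1.89, 1.89, 2.39, 2.39, 3.01, 3.01, 3.01].

## Interface

Orientations are given as [roll, pitch, yaw] about the fixed x, y, z axes, in that order (R = Rz(yaw) Ry(pitch) Rx(roll)).
In Python, from workcell import telemetry, vision, workorder gives the robot as it stands. The module is installed in compiled form; this text tells all that it offers.
- The arm moves only by the tool play_rows, never from a script. Its argument "deltas" is a list of rows, each a list of 7 numbers: the shift along the world's x, y, z in mm, then the turn, a rotation vector about the world's x, y, z in degrees, then the finger opening in mm, from 0 to 85.4. In form: [[x, y, z, wx, wy, wz, jaw], ...]. A call has 1 to 8 rows; each row shifts and turns the commanded pose from where the row before left it; what a row does not reach is not made up. A row lasts 1/8 s, in which the tool goes at most 62.5 mm and 10.7 degrees, less where a joint would pass 70% of its speed; a pose out of reach is approached as far as the arm can. A call with a gripper value outside its range is refused whole. The fingers move at their own pace and stop on an object; "grip_force" is the grip in N (left out, the last holds). Time passes only in rows, so rows that do not move let the fingers close. It gives the time, the measured TCP pose, the force and the opening at its end, in the units of the state.
- telemetry.observe(): the state, without advancing time (a new reading comes with each control period).
- vision.grab_frame(name): name is "scene" or "side" or "wrist"; returns the picture (480x640x3 uint8, red, green, blue); there is no depth.
- vision.camera_info(name): a dict with "mtx" (3x3 intrinsics, pixels), "rvec" (rotation vector, rad) and "tvec" (3), from world to camera coordinates, as OpenCV has them. Camera axes: x right, y down, z forward; pixel columns grow to the right and rows downward; lengths in m; the calibration is good to about 2 mm. A picture is of the moment at which its call begins: read the wrist's pose just before it. camera_info takes no time and is no camera call; for the wrist camera it gives the pose at the moment of the call.
- workorder.job_done(): hands the job in, once; it reports no verdict.
The state is a dict: "clock": time; "qpos": joint angles; "qd": joint speeds; "joint_efforts": joint torques, N m; "position": TCP position; "tool_rot": TCP orientation; "force": force on the tool from outside, world axes, zero at the start; "moment": the same for the moment, N m; "grip_width": finger opening in m.
Only numpy, scipy, OpenCV 4.12 (cv2) and the standard library are available. Lean on these libraries where they do the work, as an engineer would, in place of code of your own. Each camera call takes 0.05 s, during which the arm holds its last target. There are 200 camera calls.

## Task

On the grey gauging console, push the selector lever round with a fingertip, click by click, until it has clicked in pointing at the orange dot; then press the green zero button fully down and let it come back up. Only push and press: do not pinch the lever, and leave the ring gauge, the plug gauge and the vee block around it where they are.

Things in the scene. Friction and masses are not known exactly. Their poses are not given: they have to be found in the camera images.
- console: Grey gauging console fixed on the black granite table, 220 x 360 x 60 mm (its x, y, z), level top 60 mm above the table; origin at the centre of its underside, x away from the robot at yaw 0, z up. It stands elsewhere and turned each time. On its top, in its frame: selector axis at (0, 65) mm, green button at (-55, -105) mm.
- selector (a joint): Selector angle, rad, growing clockwise seen from above. Nine detents 30 degrees apart at 0, pi/6, ... 8 pi/6, end stops just beyond. Seen in the console's frame the lever points at 2.094 rad minus this value, anticlockwise from x. Between detents it snaps by itself into the nearer one; a push of 3 to 6 N at 45 mm from the axis takes it over a click. It starts in the fourth to sixth detent.
- pointer (a point): The point that the selector points at, on the scale: 80 mm out from the selector's axis along the lever's centre line, 62 mm above the table.
- lever_end (a point): Middle of the top edge of the black lever's outer end, 62 mm from the selector's axis, 90 mm above the table. The lever is an upright bar 14 mm thick with a white line on top, from 62 mm on the pointing side to 14 mm behind the axis and from 66 to 90 mm above the table, on a round black hub 60 mm across whose top is 72 mm above the table.
- mark_orange: The orange dot, 16 mm across and 1.5 mm high, flat on the scale, 80 mm from the selector's axis, at one of the first three or last three detent positions (never where the lever starts); five more dots in blue, cyan, green, violet and black are at the others. Origin: centre of its underside, 61 mm above the table.
- zero (a joint): Travel of the green zero button, m: 0 up, 0.006 fully down, sprung (about 5 N fully down).
- zero_top (a point): Centre of the top of the green button, 82 mm above the table: a round cap of 32 mm diameter in a round grey housing (48 mm across, top 72 mm above the table) on the console; press straight down.
- ring_gauge: Loose steel ring gauge, 40 mm outer diameter, 16 mm high, lying on the console's far left corner; leave alone. Origin: centre of its underside.
- plug_gauge: Loose steel plug gauge standing on the table left of the console, 32 mm diameter, 85 mm tall; leave alone. Origin: centre of its underside.
- vee_block: Loose dark steel vee block, 50 x 40 x 38 mm, on the table right of the console; leave alone. Origin: centre of its underside.

How it is judged:
On the way, in this order (a step that is already met when the one before it is completed fails the run):
1. the selector has clicked in at the orange dot (horizontal distance between pointer and mark_orange below 0.008 m and value of joint zero below 0.002 m), for 0.2 s.
2. the zero button is pressed fully down, with the selector at the orange dot (horizontal distance between pointer and mark_orange below 0.008 m and value of joint zero above 0.0045 m), for 0.05 s.
At the end, for the whole second after the job is handed in: The selector rests with the point it aims at within 8 mm of the centre of the orange dot (the dots are 41 mm apart), and the zero button, having been pressed at least 4.5 mm down after that, is up again (within 1.5 mm) (horizontal distance between pointer and mark_orange below 0.008 m and velocity of joint selector between -0.05 and 0.05 rad/s and value of joint zero below 0.0015 m); the robot touches nothing.
It fails at once if the zero button is pressed while the selector is not at the orange dot (value of joint zero above 0.003 m and not (horizontal distance between pointer and mark_orange below 0.008 m)).
It fails at once if the lever is pinched: the fingers press on both of its sides at once (contact force between the fingers and selector_c1 above 2 N and contact force between the fingers and selector_c2 above 2 N).
It fails at once if the ring gauge, the plug gauge or the vee block is moved by more than 15 mm or lifted (distance of any of ring_gauge, plug_gauge, vee_block from where it was at the start of the episode above 0.015 m).
It also fails if it takes over 54 s, if anything falls off the work surface, if the arm or the gripper's body presses on something with over 40 N, if the wrist force passes 120 N, or if a joint passes its speed limit or range.

## Working session

There is one attempt and no reset: what is moved stays moved. The work goes in short steps, Python scripts to look and compute and a tool call to move; the robot and the scene stay as the last step left them, time stands still between calls to the robot, and variables do not carry over. Pictures are saved under pics/ and viewed, about 8 in all and at most 12, crops included, and the job is handed in when it is done.

Besides the shell and the picture viewer there is one more tool, called after "Request:" as a command line: name --pt "numbers of a row" for each row, then --argument value for the rest. play_rows: Moves the arm, as the interface text tells. Its arguments: {"type":"object","properties":{"deltas":{"type":"array","items":{"type":"array","items":{"type":"number"}}},"grip_force":{"type":"number"}},"required":["deltas"]}

```bash
mkdir -p pics
python3 - <<'E'
from workcell import telemetry, vision
import cv2
s=telemetry.observe(); print(s)
for n in ["scene","side"]:
    im=vision.grab_frame(n); cv2.imwrite(f"pics/{n}0.png",im[:,:,::-1]); print(n,vision.camera_info(n))
E
```

```text
{'clock': 0.0, 'qpos': array([-1.28017538,  0.52203969, -0.03632814,  1.59997034,  0.02121265,
        1.0210561 , -0.11280486]), 'qd': array([ 0.00019935, -0.00109385,  0.00058546, -0.0007586 ,  0.00069338,
       -0.00034091, -0.00031784]), 'joint_efforts': array([-9.78339667e-04, -9.27134871e+01,  1.97926439e+00, -3.69915462e+01,
        1.76816282e-02,  8.46635608e-03,  3.01703392e-05]), 'position': array([0.22057759, 0.58445345, 0.2307232 ]), 'tool_rot': array([-1.49223971,  1.56970821, -1.85306892]), 'force': array([-0.51828673,  0.50546928,  0.28631585]), 'moment': array([ 0.01208007,  0.0452063 , -0.01409135]), 'grip_width': 0.08535259765941013}
scene {'mtx': array([[516.2205348 ,   0.        , 314.19937097],
       [  0.        , 516.2205348 , 237.17984257],
       [  0.        ,   0.        ,   1.        ]]), 'rvec': array([ 0.70988039,  2.69261007, -1.01653638]), 'tvec': array([ 0.49348502, -0.18780109,  1.11961298])}
side {'mtx': array([[490.52006736,   0.        , 307.87605168],
       [  0.        , 490.52006736, 241.40574352],
       [  0.        ,   0.        ,   1.        ]]), 'rvec': array([ 0.45624064, -2.62047334,  1.33578087]), 'tvec': array([0.5580897 , 0.15552067, 0.75577439])}
```

View pics/scene0.png

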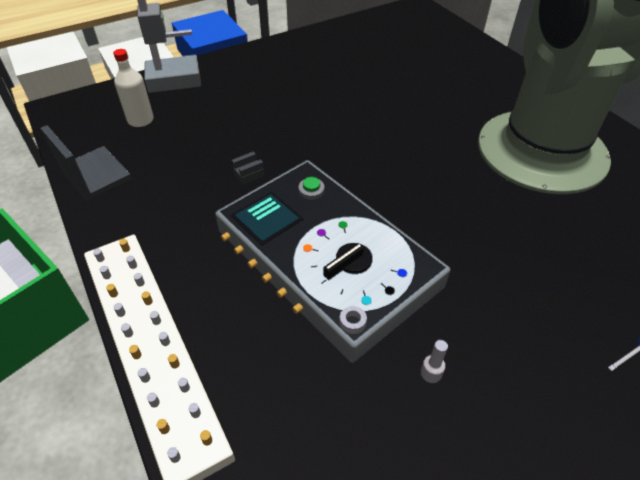

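View pics/side0.png

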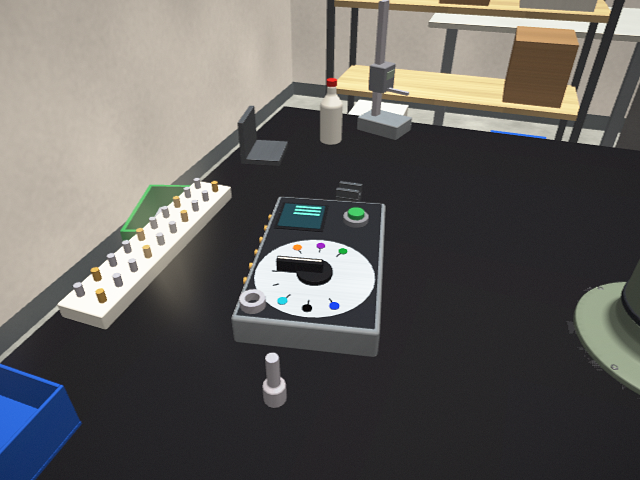

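The scene view shows orange at (308,248), violet (321,233), green (343,225), blue (402,273), black (390,290) and cyan (366,300). The lever runs from (355,257) to (327,272) and the green button is at (311,184). In the side view orange is at (297,248), the lever end at about (278,265) and the button at (355,213). Next I'll fit the console's pose from these.

```bash
cat > h.py <<'E'
import numpy as np, cv2
from workcell import vision
def ray(n,uv,z,info=None):
    c=info or vision.camera_info(n); R=cv2.Rodrigues(c["rvec"])[0]; o=-R.T@c["tvec"]
    d=R.T@np.linalg.inv(c["mtx"])@np.array([*uv,1.]); return (o+d*(z-o[2])/d[2])[:2]
def blob(im,near,cond,r=12,sub=True):
    x,y=near; m=np.zeros(im.shape[:2],np.uint8); hsv=cv2.cvtColor(im,cv2.COLOR_RGB2HSV)
    m[y-r:y+r+1,x-r:x+r+1]=cond(hsv)[y-r:y+r+1,x-r:x+r+1]
    n,l,s,c=cv2.connectedComponentsWithStats(m); k=1+np.argmax(s[1:,4]); return c[k],s[k,4]
def fit(local,world):
    a=local-local.mean(0); b=world-world.mean(0)
    yaw=np.arctan2((a[:,0]*b[:,1]-a[:,1]*b[:,0]).sum(),(a*b).sum())
    R=np.array([[np.cos(yaw),-np.sin(yaw)],[np.sin(yaw),np.cos(yaw)]]); t=world.mean(0)-R@local.mean(0)
    return yaw,R,t,np.linalg.norm(local@R.T+t-world,axis=1)
E
cat > m.py <<'E'
from h import *
P={"scene":dict(orange=(308,248),violet=(321,233),green=(343,225),blue=(402,273),cyan=(366,300),btn=(312,184)),
"side":dict(orange=(297,248),violet=(320,246),green=(343,251),blue=(334,306),cyan=(282,301),btn=(356,213))}
ang=dict(cyan=60,blue=120,orange=-60,violet=-90,green=-120)
sat=lambda h:(h[...,1]>120)&(h[...,2]>60)
F=[]
for n in P:
    im=cv2.cvtColor(cv2.imread(f"pics/{n}0.png"),cv2.COLOR_BGR2RGB); L=[];W=[]
    for k,p in P[n].items():
        c,a=blob(im,p,sat,r=8 if k!="btn" else 14); w=ray(n,c,.0625 if k!="btn" else .080)
        print(n,k,c.round(1),a,w.round(4))
        L.append((-.055,-.105) if k=="btn" else (.08*np.cos(np.radians(ang[k])),.065+.08*np.sin(np.radians(ang[k])))); W.append(w)
    yaw,R,t,e=fit(np.array(L),np.array(W)); print(n,"yaw",np.degrees(yaw),t,"res mm",(e*1e3).round(1))
    F.append((np.array(L),np.array(W)))
yaw,R,t,e=fit(np.vstack([f[0] for f in F]),np.vstack([f[1] for f in F]))
print("both",np.degrees(yaw),t,(e*1e3).round(1)); g=lambda x,y:(R@[x,y]+t).round(4)
print("axis",g(0,.065),"btn",g(-.055,-.105),"orange",g(.04,.065-.0693))
for n,e in (("scene",(327,272)),("side",(278,263))):
    w=ray(n,e,.09); v=R.T@(w-g(0,.065)); print(n,"lever end",w,np.degrees(np.arctan2(v[1],v[0])),np.linalg.norm(v))
E
python3 m.py
```

```text
scene orange [307.2 247.4] 52 [0.6002 0.0356]
scene violet [320.9 232. ] 44 [0.5632 0.0171]
scene green [342.5 224.2] 40 [0.5216 0.0198]
scene blue [401.7 272.4] 63 [0.4945 0.1557]
scene cyan [365.9 299.7] 66 [0.5729 0.1714]
scene btn [311.  183.2] 203 [ 0.5274 -0.0813]
scene yaw 11.408034546291043 [0.56022188 0.03199394] res mm [0.2 0.2 0.3 0.  0.1 0.6]
side orange [296.9 246.8] 39 [0.5999 0.0381]
side violet [320.4 245.1] 35 [0.5627 0.0196]
side green [342.4 250.6] 40 [0.5216 0.0224]
side blue [333.8 305.3] 61 [0.4944 0.1578]
side cyan [281.9 300. ] 58 [0.5725 0.1731]
side btn [355.6 212.9] 172 [ 0.5259 -0.0753]
side yaw 11.151345067666805 [0.55969316 0.03485284] res mm [0.3 0.5 0.6 1.1 1.3 3.5]
both 11.280431240376002 [0.55995783 0.03342351] [1.5 1.6 1.6 1.6 1.5 1.3 1.1 0.9 1.  0.5 0.4 5. ]
axis [0.5472 0.0972] btn [ 0.5266 -0.0803] orange [0.6   0.037]
scene lever end [0.60865801 0.1142236 ] 4.202062388878244 0.06377217544045652
side lever end [0.59884403 0.12289102] 15.168234659052219 0.057681311855007536
```

Run:
```python
from h import *
from scipy.spatial.transform import Rotation as Ro
from workcell import telemetry
s=telemetry.observe(); print("tool axes cols\n",Ro.from_euler("xyz",s["tool_rot"]).as_matrix().round(2))
ax=np.array([.5472,.0972]); yaw=11.3
for n in("scene","side"):
    c=vision.camera_info(n)
    for k in(3,4,5):
        a=np.radians(yaw+120-30*k); p=[[*(ax+r*np.array([np.cos(a),np.sin(a)])),.09] for r in(0,.062)]
        print(n,k,cv2.projectPoints(np.array(p),c["rvec"],c["tvec"],c["mtx"],None)[0].round(0).tolist())
    im=cv2.cvtColor(cv2.imread(f"pics/{n}0.png"),cv2.COLOR_BGR2RGB)
    x,y=(320,245) if n=="scene" else (270,240)
    cv2.imwrite(f"pics/{n}_z.png",cv2.resize(im[y:y+60,x:x+80,::-1],None,fx=8,fy=8,interpolation=cv2.INTER_CUBIC))
w=ray("scene",(353,318),.072); a=np.radians(-yaw); print("ring",w, "btn",)
a=np.radians(yaw)
for off in (30,-40):
  print("finger",off,ax+.05*np.array([np.cos(a+np.radians(off)),np.sin(a+np.radians(off))]))
```

```text
tool axes cols
 [[-0.    0.35  0.94]
 [-0.    0.94 -0.35]
 [-1.   -0.    0.  ]]
scene 3 [[[355.0, 249.0]], [[343.0, 279.0]]]
scene 4 [[[355.0, 249.0]], [[326.0, 270.0]]]
scene 5 [[[355.0, 249.0]], [[317.0, 255.0]]]
side 3 [[[314.0, 260.0]], [[277.0, 269.0]]]
side 4 [[[314.0, 260.0]], [[276.0, 257.0]]]
side 5 [[[314.0, 260.0]], [[285.0, 246.0]]]
ring [0.61120015 0.19432726] btn
finger 30 [0.58476321 0.13020008]
finger -40 [0.59105731 0.07318883]
```

View pics/scene_z.png

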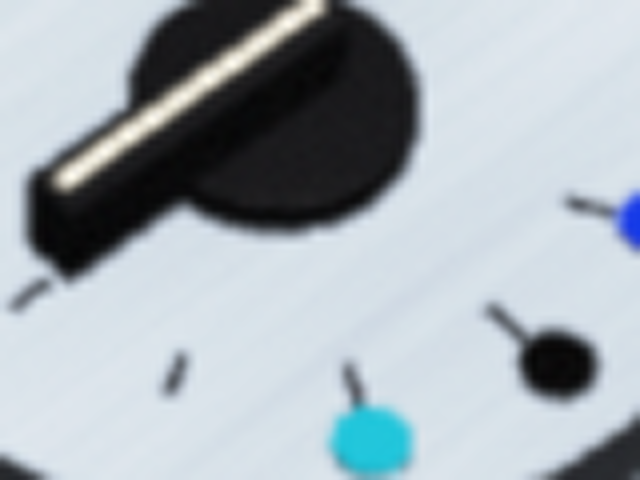

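The lever end is at about (327,267), which matches detent index 4 (predicted (326,270)). Orange is index 6, so it needs two clicks clockwise. I'll close the fingers and move to the lever's left side.

Request:
play_rows --pt "30 -36 -5 0 0 2.6 0" --pt "30 -37 -6 0 0 2.6 0" --pt "30 -37 -6 0 0 2.6 0" --pt "30 -37 -6 0 0 2.6 0" --pt "30 -37 -6 0 0 2.6 0" --pt "30 -37 -6 0 0 2.6 0" --pt "30 -37 -6 0 0 2.6 0" --pt "30 -37 -6 0 0 2.6 0"

```text
clock: 1.1
position: [0.4614, 0.2884, 0.184]
tool_rot: [-2.623, 1.571, -2.62]
force: [0.3, 0.5, -0.1]
grip_width: -0.0002
```

Request:
play_rows --pt "31 -36 -6 0 0 2.6 0" --pt "31 -37 -6 0 0 2.6 0" --pt "32 -37 -6 0 0 3 0" --pt "31 -36 -6 0 0 3 0" --pt "0 0 0 0 0 0 0"

```text
clock: 1.72
position: [0.5871, 0.1398, 0.1593]
tool_rot: [-2.124, 1.569, -1.931]
force: [-0.9, 0.8, -0.3]
grip_width: -0.0001
```

Run:
```python
from h import *
from scipy.spatial.transform import Rotation as Ro
from workcell import telemetry
s=telemetry.observe(); print(s["position"],s["qpos"].round(2),"\n",Ro.from_euler("xyz",s["tool_rot"]).as_matrix().round(2))
for n in("wrist","scene"):
    im=vision.grab_frame(n); print(vision.camera_info(n)) if n=="wrist" else 0
    cv2.imwrite(f"pics/{n}1.png",im[:,:,::-1])
```

```text
[0.58711354 0.13975088 0.1592992 ] [-0.27  0.57 -0.08  1.72  0.06  0.85  1.38] 
 [[-0.   -0.19  0.98]
 [-0.    0.98  0.19]
 [-1.   -0.   -0.  ]]
{'mtx': array([[385.63155103,   0.        , 313.69576857],
       [  0.        , 385.63155103, 238.96500284],
       [  0.        ,   0.        ,   1.        ]]), 'rvec': array([-1.86467469, -2.27006821, -0.33028031]), 'tvec': array([-0.02485573, -0.59402759,  0.13824119])}
```

View pics/wrist1.png

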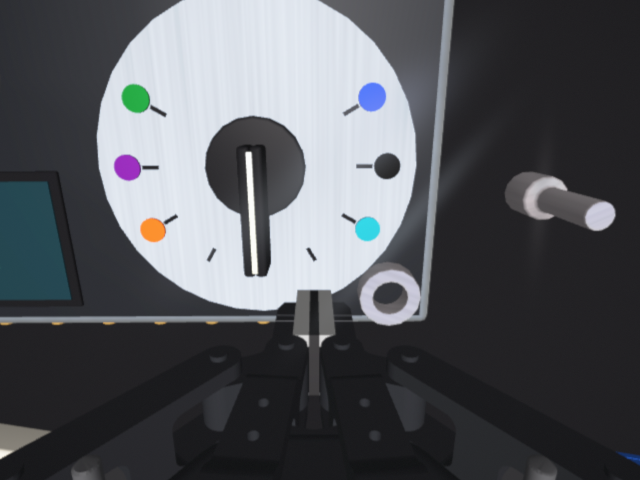

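The wrist view shows the lever pointing between the two plain ticks, end at about (257,272), and orange at (153,230). The ring at (388,295) is to the right of the fingertips at (314,295), clear of them. I'll refine the pose from this view.

Run:
```python
from h import *
info=vision.camera_info("wrist"); R0=cv2.Rodrigues(info["rvec"])[0]; print("cam",-R0.T@info["tvec"])
im=cv2.cvtColor(cv2.imread("pics/wrist1.png"),cv2.COLOR_BGR2RGB)
P=dict(orange=(153,230),violet=(128,168),green=(136,99),blue=(372,97),cyan=(368,229)); ang=dict(cyan=60,blue=120,orange=-60,violet=-90,green=-120)
L=[];W=[]
for k,p in P.items():
    c,a=blob(im,p,lambda h:(h[...,1]>120)&(h[...,2]>60),18); w=ray("wrist",c,.0622,info); W.append(w); t=np.radians(ang[k]); L.append((.08*np.cos(t),.065+.08*np.sin(t))); print(k,c.round(1),a,w.round(4))
yaw,R,t,e=fit(np.array(L),np.array(W)); print(np.degrees(yaw),t,(e*1e3).round(1),"axis",R@[0,.065]+t,"btn",R@[-.055,-.105]+t)
ax=R@[0,.065]+t
w=ray("wrist",(256,272),.09,info)-ax; print("lever",np.degrees(np.arctan2(w[1],w[0])-yaw),np.linalg.norm(w))
print("ring",ray("wrist",(390,297),.076,info), "tips",[ray("wrist",(x,291),.159,info) for x in(297,333)])
```

```text
cam [0.51400096 0.12889364 0.30277608]
orange [152.5 229.8] 455 [0.599  0.0392]
violet [126.9 167.1] 507 [0.5618 0.0206]
green [135.2  97.9] 587 [0.5204 0.023 ]
blue [371.8  96.5] 587 [0.4924 0.159 ]
cyan [367.3 228.7] 450 [0.571  0.1753]
11.616128580707054 [0.55880416 0.03542111] [0.2 0.2 0.2 0.2 0.3] axis [0.54571618 0.09908982] btn [ 0.52607278 -0.07850279]
lever 0.7130015537845903 0.05877130528369999
ring [0.60912209 0.19759444] tips [array([0.57912949, 0.13480988]), array([0.5762647 , 0.14912441])]
```

Request:
play_rows --pt "0 0 -28 0 0 0 0" --pt "0 0 -28 0 0 0 0" --pt "0 0 -27 0 0 0 0" --pt "0 0 0 0 0 0 0" --pt "1.5 -8 0 0 0 0 0" --pt "1.8 -8.6 0 0 0 0 0" --pt "2 -3.9 0 0 0 -5 0" --pt "1.7 -4.1 0 0 0 -5 0"

```text
clock: 2.82
position: [0.5937, 0.119, 0.0785]
tool_rot: [0.459, 1.568, 0.479]
force: [1.5, 3.7, -0.3]
grip_width: -0.0001
```

Request:
play_rows --pt "1.3 -4.2 0 0 0 -5 0" --pt "0.9 -4.3 0 0 0 -5 0" --pt "0.6 -4.4 0 0 0 -5 0" --pt "0.2 -4.4 0 0 0 -5 0" --pt "-0.2 -4.4 0 0 0 -5 0"

```text
clock: 3.45
position: [0.5964, 0.0973, 0.0784]
tool_rot: [0.873, 1.568, 0.456]
force: [2.3, 3.5, -1.6]
grip_width: 0.0002
```

Run:
```python
from h import *
im=vision.grab_frame("wrist"); cv2.imwrite("pics/wrist2.png",im[:,:,::-1])
```

```text
(no output)
```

View pics/wrist2.png

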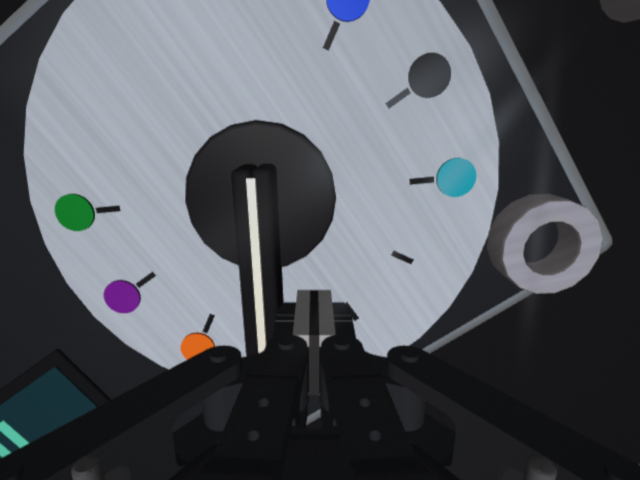

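The lever has passed the first click and points near the tick just before orange, about (262,345) in the image, with the finger on its right side. I'll carry on to the second click.

Request:
play_rows --pt "-0.6 -4.4 0 0 0 -5 0" --pt "-0.9 -4.3 0 0 0 -5 0" --pt "-1.4 -4.2 0 0 0 -5 0" --pt "-1.7 -4.1 0 0 0 -5 0"

```text
clock: 4.0
position: [0.5911, 0.0798, 0.078]
tool_rot: [1.042, 1.57, 0.278]
force: [0.3, 0.1, -0.4]
grip_width: -0.0002
```

The force has gone to zero, so it has clicked over. I'll back off, lift and check.

Request:
play_rows --pt "7 8 0 0 0 0 0" --pt "4 4 10 0 0 0 0" --pt "0 0 40 0 0 0 0" --pt "-20 -10 40 0 0 0 0" --pt "-20 -40 10 0 0 0 0" --pt "-20 -45 0 0 0 0 0" --pt "-10 -40 0 0 0 0 0" --pt "0 0 0 0 0 0 0"

```text
clock: 5.0
position: [0.5317, -0.0454, 0.1785]
tool_rot: [0.129, 1.569, -0.635]
force: [0.4, 1.1, 0.9]
grip_width: 0.0001
```

Run:
```python
from h import *
from workcell import telemetry
print(telemetry.observe()["position"])
for n in("scene","wrist"):
    im=vision.grab_frame(n); cv2.imwrite(f"pics/{n}3.png",im[:,:,::-1])
```

```text
[ 0.53172471 -0.0453563   0.17845308]
```

View pics/wrist3.png

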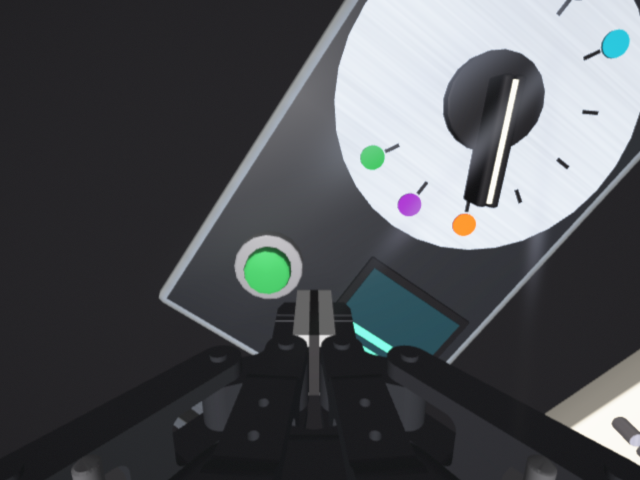

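View pics/scene3.png

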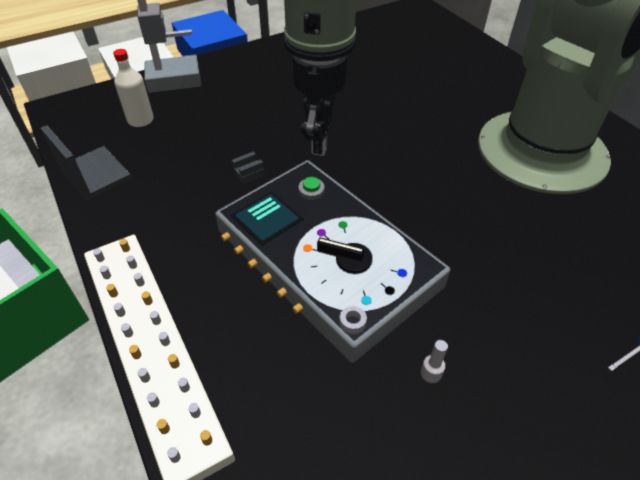

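The wrist view shows the lever end at about (490,203), aimed at the orange dot (464,224), and the button at (267,272). The scene view shows the lever lying towards orange at (308,248), with the ring, plug and vee block where they were. I'll check the angle and the button position with numbers.

Run:
```python
from h import *
from workcell import telemetry
info=vision.camera_info("wrist")
im=cv2.cvtColor(cv2.imread("pics/wrist3.png"),cv2.COLOR_BGR2RGB)
sat=lambda h:(h[...,1]>100)&(h[...,2]>60)
P=dict(orange=(464,224),violet=(409,205),green=(372,157),cyan=(616,44)); ang=dict(cyan=60,orange=-60,violet=-90,green=-120)
L=[];W=[]
for k,p in P.items():
    c,a=blob(im,p,sat,16); W.append(ray("wrist",c,.0622,info)); t=np.radians(ang[k]); L.append((.08*np.cos(t),.065+.08*np.sin(t)))
yaw,R,t,e=fit(np.array(L),np.array(W)); ax=R@[0,.065]+t; print(np.degrees(yaw),(e*1e3).round(1),"axis",ax,"btn",R@[-.055,-.105]+t)
a,b=[ray("wrist",p,.09,info) for p in((515,80),(490,204))]
d=b-a; print("lever rel deg",np.degrees(np.arctan2(d[1],d[0])-yaw),"len",np.linalg.norm(d),"tip r",np.linalg.norm(b-ax))
d/=np.linalg.norm(d); p=ax+.08*d; q=b+.018*d; print("pointer-orange mm",1e3*np.linalg.norm(p-W[0]),1e3*np.linalg.norm(q-W[0]))
c,n=blob(im,(267,272),sat,35); print("btn seen",c,n,ray("wrist",c,.081,info))
print(telemetry.observe()["force"])
```

```text
11.514116720536752 [0.1 0.1 0.1 0.1] axis [0.54715955 0.09654545] btn [ 0.52719999 -0.08101191]
lever rel deg -58.88549688552592 len 0.07023755339578883 tip r 0.05967322086300431
pointer-orange mm 1.5471850430720113 2.991582718386977
btn seen [267.104979   270.25494901] 1667 [ 0.52637592 -0.07945153]
[-0.96152732 -0.14089269  0.80211489]
```

The lever sits at the orange detent (-59° measured against -60°), with the pointer 1.5 to 3 mm from the dot. Next is the button, at (0.5265, -0.080).

Request:
play_rows --pt "-5 -17 -10 0 0 0 0" --pt "0 -17 -20 0 0 0 0" --pt "0 0 -30 0 0 0 0" --pt "0 0 -26 0 0 0 0" --pt "0 0 0 0 0 0 0" --pt "0 0 0 0 0 0 0"

```text
clock: 5.85
position: [0.5272, -0.0766, 0.0919]
tool_rot: [0.464, 1.57, -0.297]
force: [0.0, -0.2, 0.6]
grip_width: 0.0001
```

Request:
play_rows --pt "0 -3 -6 0 0 0 0" --pt "0 0 -5 0 0 0 0" --pt "0 0 -4 0 0 0 0" --pt "0 0 -2 0 0 0 0" --pt "0 0 0 0 0 0 0" --pt "0 0 0 0 0 0 0"

```text
clock: 6.6
position: [0.5273, -0.0798, 0.0756]
tool_rot: [0.757, 1.569, -0.005]
force: [-7.7, -0.4, 31.8]
grip_width: 0.0001
```

Fz is 32 N at z = 75.6 mm, so the button is at its stop. Now lift away.

Request:
play_rows --pt "0 0 5 0 0 0 0" --pt "0 0 20 0 0 0 0" --pt "0 0 40 0 0 0 0" --pt "0 -20 40 0 0 0 0" --pt "0 -40 0 0 0 0 0" --pt "0 -20 0 0 0 0 0" --pt "0 0 0 0 0 0 0" --pt "0 0 0 0 0 0 0"

```text
clock: 7.6
position: [0.5268, -0.1586, 0.179]
tool_rot: [3.061, 1.57, 2.3]
force: [-0.6, -0.4, 0.1]
grip_width: -0.0
```

Run:
```python
from h import *
from workcell import telemetry
s=telemetry.observe(); print(s["position"],s["force"])
for n in("scene","side"): 
    im=vision.grab_frame(n); cv2.imwrite(f"pics/{n}4.png",im[:,:,::-1])
    c,a=blob(im,(312,184) if n=="scene" else (356,213),lambda h:(h[...,1]>120)&(h[...,2]>60),14); print(n,"btn",c,a)
    if n=="scene": d=cv2.absdiff(im[:,:,::-1],cv2.imread("pics/scene3.png")).max(2); print("console diff px",(d[150:390,210:460]>40).sum(), np.argwhere(d[215:390,210:460]>40)[:5])
```

```text
[ 0.52681932 -0.15863581  0.17902741] [-0.6384205  -0.43177081  0.11234065]
scene btn [310.97044335 183.15763547] 203
console diff px 9 []
side btn [355.62790698 212.89534884] 172
```

View pics/side4.png

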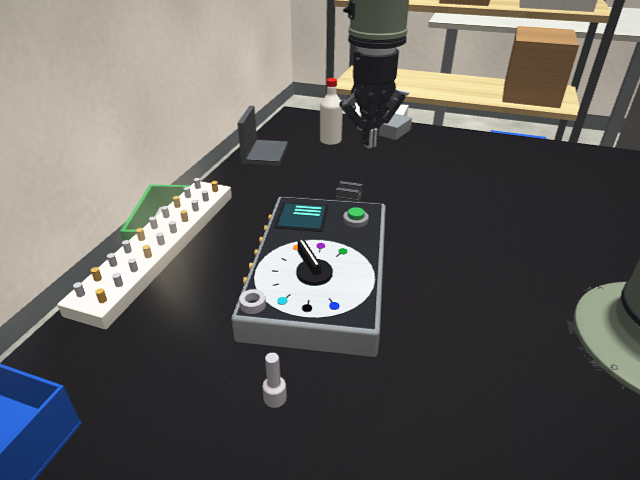

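The side view shows the lever aimed at orange (297,247). The button is back up, its blob at (355.6,212.9) exactly as at the start. The ring, plug and vee block haven't moved and the arm is clear.

```bash
python3 -c "
from workcell import workorder
print(workorder.job_done())"
```

```text
the job is handed in; nothing more can be done
None
```

I pushed the lever two clicks clockwise with the closed fingertips, from the fifth detent to the orange dot. I then pressed the green button to its stop, let it come back up, and handed the job in at about 8 s of robot time.

**Lever:** after the push it measured −59° in the console frame, against −60° for the orange detent. That puts the pointer about 1.5 to 3 mm from the dot, inside the 8 mm limit. The scene view after the press showed no change around the lever.

**Button:** at full press the tip was at z = 75.6 mm with 32 N upward, which is its bottom stop. The button's pixels afterwards were identical to those at the start in both fixed cameras, so it is back up.

**Surroundings:** the ring gauge, plug gauge and vee block looked unmoved in the last images. The arm stood clear, with no contact force.

**Disagreement:** the cameras differed by 2 to 3 mm on the selector axis, and by up to 6 mm on the button. I put the side view's button figure down to its mask also picking up the cap's side. The lever and press moves had enough margin for this, so I used rounded values from between the views.

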